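# Gas-purge a batch of sample jars and set the run marker

## Task

Stand every squat sample jar upright inside the open grey purge chamber and shut its hinged lid fully. Then press the black head of the gas pump's plunger right down to its stop, keep it down for a full second and let it rise again. Finally mark the batch as running: hook the steel hanger over the rail somewhere on the bare half away from the black band and, keeping it hooked, slide it along the rail until it is centred on the band; let go of everything and leave the other things on the bench where they are.

Things in the scene. Friction and masses are not known exactly. Their poses are not given: they have to be found in the camera images.
- chamber: fixed open-topped grey box, outside 150 (x) x 270 (y) x 75 (z) mm, walls and floor 5 mm thick; origin at the centre of its underside, the robot side is -x. The inner floor is 5 mm above the origin, free inner space 140 x 260 mm and 70 mm deep
- lid (a joint): angle of the chamber's flat aluminium lid (150 x 270 x 8 mm, 0.15 kg): 0 is shut, it starts open at 1.65 to 1.85 rad and ends at 1.9. Hinged on the chamber's far (+x) upper edge, where it stands up when open; it swings toward -x and down to shut. The stiff hinge (0.17 N m) holds it at any angle
- lid_handle (a point): tip of the lid's black knob, which stands 35 mm out from the lid's outer (upper, when shut) face at mid width, 120 mm from the hinge; moves with the lid
- lid_hinge (a point): midpoint of the hinge line, which runs along the chamber's y; when shut the lid reaches from here 150 mm toward the chamber's -x and its top face is 8 mm above this point
- pump: fixed hand gas pump, an upright aluminium cylinder 68 mm wide at the foot and 84 mm tall, with the plunger standing on top; origin at the centre of its underside
- plunger (a joint): how far the plunger is pressed down, 0 (up) to 0.028 m (at the stop). A spring pushes it up with 3 N at the top and 11.4 N at the stop
- plunger_top (a point): centre of the top face of the plunger's round black head (40 mm wide, 12 mm thick), 125 mm above the table when up; moves with it
- rail: fixed horizontal steel bar, 12 mm thick and 240 mm long, along this body's y, its axis 170 mm above the table, on a 16 mm post with a 70 mm round foot at each end; origin on the table under the middle of the bar. The robot side is -x
- rail_mark (a point): on the bar's axis at the centre of the black band (36 mm long), 75 mm toward +y from the bar's middle; same axes as the rail. The bare half is that toward -y from the middle
- hanger: steel hanger, 0.18 kg, standing on a foot plate 56 (x) x 50 (y) x 10 mm that spans x -24.5 to +31.5 mm; origin on the underside of the foot. A 6 mm thick, 24 mm wide stem rises at x = -16 mm to a flat arm (z 110 to 118 mm, x -19 to +19 mm, 24 mm wide in y); a lip 6 mm thick hangs from the arm's other end at x = +16 mm down to z = 90 mm. It starts upright, +x roughly away from the robot
- hanger_grip (a point): middle of the hanger's black upright grip block on top of the arm: 16 (x) x 24 (y) mm, from 118 to 160 mm above the hanger's origin
- hanger_crook (a point): middle of the underside of the hanger's arm, 110 mm above its origin. To hang it, the bar must come in from the hanger's +x side, under the lip, into the 26 mm gap between lip and stem; the arm then rests on the bar, the hanger's y along the bar, this point 6 mm above the bar's axis
- jar1: squat closed sample jar, 40 mm across and 48 mm tall (amber glass body, white cap 39 mm across from 33 mm up), about 90 g, heavy-bottomed, standing upright; origin at the centre of its underside, z up. 3 to 5 jars are present, all alike; None when absent.
- jar2: squat closed sample jar, 40 mm across and 48 mm tall (amber glass body, white cap 39 mm across from 33 mm up), about 90 g, heavy-bottomed, standing upright; origin at the centre of its underside, z up. 3 to 5 jars are present, all alike; None when absent.
- jar3: squat closed sample jar, 40 mm across and 48 mm tall (amber glass body, white cap 39 mm across from 33 mm up), about 90 g, heavy-bottomed, standing upright; origin at the centre of its underside, z up. 3 to 5 jars are present, all alike; None when absent.
- jar4: squat closed sample jar, 40 mm across and 48 mm tall (amber glass body, white cap 39 mm across from 33 mm up), about 90 g, heavy-bottomed, standing upright; origin at the centre of its underside, z up. 3 to 5 jars are present, all alike; None when absent.
- jar5: squat closed sample jar, 40 mm across and 48 mm tall (amber glass body, white cap 39 mm across from 33 mm up), about 90 g, heavy-bottomed, standing upright; origin at the centre of its underside, z up. 3 to 5 jars are present, all alike; None when absent.
- wrench: 150 mm steel open-ended wrench lying flat behind the chamber; a bystander, leave it alone; origin under its middle
- solvent: 130 mm tall, 60 mm wide glass solvent bottle with blue cap, standing at the back; a bystander, leave it alone; origin under its centre
- clip: 32 x 19 x 14 mm dark steel binder clip lying between the chamber and the pump; a bystander, leave it alone; origin under its centre
- beaker: empty glass beaker, 60 mm wide and 70 mm tall, standing at the right front; a bystander, leave it alone; origin under its centre
There are look-alikes about, which are no part of the job. What is shaped like the hanger but turquoise is not meant. Leave any blue or pink look-alike of the jar2 alone.

How it is judged:
On the way, in this order (a step that is already met when the one before it is completed fails the run):
1. every jar stands upright in the chamber (x of jar1 in the frame of chamber between -0.06 and 0.06 m and y of jar1 in the frame of chamber between -0.12 and 0.12 m and z of jar1 in the frame of chamber between 0 and 0.015 m and angle between each of jar1, jar2, jar3, jar4, jar5's own z axis and vertical below 0.2 rad and x of jar2 in the frame of chamber between -0.06 and 0.06 m and y of jar2 in the frame of chamber between -0.12 and 0.12 m and z of jar2 in the frame of chamber between 0 and 0.015 m and x of jar3 in the frame of chamber between -0.06 and 0.06 m and y of jar3 in the frame of chamber between -0.12 and 0.12 m and z of jar3 in the frame of chamber between 0 and 0.015 m and x of jar4 in the frame of chamber between -0.06 and 0.06 m and y of jar4 in the frame of chamber between -0.12 and 0.12 m and z of jar4 in the frame of chamber between 0 and 0.015 m and x of jar5 in the frame of chamber between -0.06 and 0.06 m and y of jar5 in the frame of chamber between -0.12 and 0.12 m and z of jar5 in the frame of chamber between 0 and 0.015 m), for 0.2 s.
2. the lid is shut over the jars (all of step 1 and value of joint lid below 0.05 rad), for 0.2 s.
3. the plunger is held down at its stop with the lid shut (value of joint lid below 0.05 rad and value of joint plunger above 0.0245 m), for 0.7 s.
4. the plunger has been let up (value of joint plunger below 0.004 m), for 0.1 s.
5. the hanger is hooked on the rail on the bare half, away from the band (x of hanger_crook in the frame of rail_mark between -0.014 and 0.014 m and z of hanger_crook in the frame of rail_mark between 0 and 0.013 m and angle between hanger's own z axis and vertical below 0.3 rad and y of hanger_crook in the frame of rail_mark between -0.2 and -0.07 m), for 0.1 s.
6. the hanger is sliding along the rail, still hooked (x of hanger_crook in the frame of rail_mark between -0.014 and 0.014 m and z of hanger_crook in the frame of rail_mark between 0 and 0.013 m and angle between hanger's own z axis and vertical below 0.3 rad and y of hanger_crook in the frame of rail_mark between -0.065 and -0.025 m), for 0.05 s.
At the end, for the whole second after the job is handed in: Every jar present is inside the chamber (upright within 0.2 rad when the lid was shut over it; a knock under the closed lid does not matter), the lid is shut (within 0.05 rad), the plunger is up, and the hanger hangs on the rail at rest within 15 mm of the centre of the black band (x of jar1 in the frame of chamber between -0.07 and 0.07 m and y of jar1 in the frame of chamber between -0.13 and 0.13 m and z of jar1 in the frame of chamber between 0 and 0.06 m and x of jar2 in the frame of chamber between -0.07 and 0.07 m and y of jar2 in the frame of chamber between -0.13 and 0.13 m and z of jar2 in the frame of chamber between 0 and 0.06 m and x of jar3 in the frame of chamber between -0.07 and 0.07 m and y of jar3 in the frame of chamber between -0.13 and 0.13 m and z of jar3 in the frame of chamber between 0 and 0.06 m and x of jar4 in the frame of chamber between -0.07 and 0.07 m and y of jar4 in the frame of chamber between -0.13 and 0.13 m and z of jar4 in the frame of chamber between 0 and 0.06 m and x of jar5 in the frame of chamber between -0.07 and 0.07 m and y of jar5 in the frame of chamber between -0.13 and 0.13 m and z of jar5 in the frame of chamber between 0 and 0.06 m and value of joint lid below 0.05 rad and value of joint plunger below 0.004 m and x of hanger_crook in the frame of rail_mark between -0.014 and 0.014 m and z of hanger_crook in the frame of rail_mark between 0 and 0.013 m and angle between hanger's own z axis and vertical below 0.3 rad and y of hanger_crook in the frame of rail_mark between -0.015 and 0.015 m and linear speed of hanger below 0.03 m/s); the robot touches nothing.
It fails at once if the wrench is displaced by more than 60 mm (distance of wrench from where it was at the start of the episode above 0.06 m).
It fails at once if the solvent is displaced by more than 60 mm (distance of solvent from where it was at the start of the episode above 0.06 m).
It fails at once if the clip is displaced by more than 60 mm (distance of clip from where it was at the start of the episode above 0.06 m).
It fails at once if the beaker is displaced by more than 60 mm (distance of beaker from where it was at the start of the episode above 0.06 m).
Of jar1, jar2, jar3, jar4, jar5 only 3 to 5 are there at a start; the rules pass over those that are not, and their reading is None.
At some moment in a run one of jar1, jar2, jar3, jar4, jar5 may be knocked a few centimetres aside while the robot is not near it.
It also fails if it takes over 210 s, if anything falls off the work surface, if the arm or the gripper's body presses on something with over 40 N, if the wrist force passes 120 N, or if a joint passes its speed limit or range.

## Robot

A 6-joint arm with a two-finger parallel gripper is mounted at the origin on the work surface. World frame = base frame: x ahead of the robot, y to its left, z up, the work surface at z = 0. Lengths are in m, angles in rad, forces in N, time in s.
With the tool pointing down it reaches from about 0.425 to 0.95 m from the base axis. Payload 3.5 kg.
Tool frame: the origin (TCP) lies on the centre line of the jaws, within the pads' length; the fingertips stand 19 mm ahead of it and the grasp point (between the pads) is the TCP; z points along the fingers, y is the line along which they close (so a half turn about z gives the same grasp; the last joint's range is limited). The gripper opens to 85 mm and grips with 20 to 120 N. Pads are 22 mm wide; open, the fingers measure 114 mm over their backs; the gripper's body (76 mm by 85 mm) begins 54 mm behind the grasp point. The pads swing forward as they close: fully open they stand 13 mm farther back than shut.
Start: joints at [1.168, 0.286, 1.577, -0, 1.279, -0.15], TCP at [0.169, 0.654, 0.25] pointing down, gripper open.
Joint ranges: [-2.77, 2.77], [-0.9, 2.22], [0.21, 2.48], [-1.53, 4.67], [0.24, 2.81], [-2.84, 2.84]. Speed limits (rad/s): [2.79, 2.79, 3.14, 3.14, 3.14, 3.14].

## Interface

Orientations are given as a unit quaternion [x, y, z, w].
In Python, from plant import ctrl, imaging gives the robot as it stands. The module is installed in compiled form; this text tells all that it offers.
- The arm moves only by the shell command python3 -m handwheel 'ROWS' [OPENING] [FORCE]. ROWS is JSON, one flat list of numbers, 6 for each row, row after row: the shift along the world's x, y, z in units of 150 mm (1.0 is 150 mm), then the turn, a rotation vector about the world's x, y, z in units of 90 degrees (1.0 is 90 degrees). In form: [tx, ty, tz, rx, ry, rz, tx, ty, tz, rx, ry, rz, ...]. A call has 1 to 5 rows; each row shifts and turns the commanded pose from where the row before left it; what a row does not reach is not made up. A row lasts 1/12 s, in which the tool goes at most 41.7 mm and 7.16 degrees, less where a joint would pass 70% of its speed; a pose out of reach is approached as far as the arm can. A call with a number of a shift or a turn outside -1 to 1 is refused whole. A call with a gripper value outside its range is refused whole. OPENING is the opening, from 0 (shut) to 1 (fully open), set as the call begins (- or left out, the last holds). The fingers move at their own pace and stop on an object; FORCE is the grip in N (left out, the last holds). Time passes only in rows, so rows that do not move let the fingers close. It gives the time, the measured TCP pose, the force, the opening and the grip force at its end, in the units of the state.
- ctrl.get_state(): the state, without advancing time (a new reading comes with each control period).
- imaging.read_camera(name): name is "side" or "top"; returns (picture, depth): 384x512x3 uint8, blue, green, red; 384x512 float32, m along the optical axis (not along the pixel's ray), 0 where there is no reading.
- imaging.get_calibration(name): a dict with "fovy" (degrees; the focal length in pixels is half the picture's height over the tangent of half this angle, whatever the lens; pixels are square), "cx", "cy" (the principal point, pixels), "R" (3x3) and "t" (3): a world point X has camera coordinates R X + t. Camera axes: x right, y down, z forward; pixel columns grow to the right and rows downward; lengths in m; the calibration is good to about 2 mm. A picture is of the moment at which its call begins. get_calibration takes no time and is no camera call.
- ctrl.sign_off(): hands the job in; it is judged then, once.
The state is a dict: "time": time; "qpos": joint angles; "dq": joint speeds; "joint_efforts": joint torques, N m; "eef_pos": TCP position; "tcp_rot": TCP orientation; "contact_force": force on the tool from outside, world axes, zero at the start; "wrist_torque": the same for the moment, N m; "opening": opening from 0.0 (shut) to 1.0 (fully open); "finger_force": force on a finger pad.
Only numpy, scipy, OpenCV 4.12 (cv2) and the standard library are available. Lean on these libraries where they do the work, as an engineer would, in place of code of your own. Each camera call takes 0.05 s, during which the arm holds its last target. There are 200 camera calls.

## Working session

There is one attempt and no reset: what is moved stays moved. The work goes in short steps, Python scripts to look and compute and a shell command to move; the robot and the scene stay as the last step left them, time stands still between calls to the robot, and variables do not carry over. Pictures are saved under pics/ and viewed, at most 14 in all, crops included, and the job is handed in when it is done.

```bash
mkdir -p pics; cat > h.py <<'E'
import numpy as np, cv2
from plant import ctrl, imaging
def cal(n):
    c=imaging.get_calibration(n); f=192/np.tan(np.radians(c["fovy"])/2)
    return f,c["cx"],c["cy"],np.array(c["R"]),np.array(c["t"])
def cloud(n,d):
    f,cx,cy,R,t=cal(n); v,u=np.mgrid[:384,:512]
    P=np.stack([(u-cx)/f*d,(v-cy)/f*d,d],-1)
    return (P-t)@R
def proj(n,X):
    f,cx,cy,R,t=cal(n); p=R@np.array(X)+t; return f*p[0]/p[2]+cx,f*p[1]/p[2]+cy
def shot(tag):
    o={}
    for n in("top","side"):
        im,d=imaging.read_camera(n); cv2.imwrite(f"pics/{tag}_{n}.png",im); o[n]=(im,d,cloud(n,d)); np.save(f"pics/{tag}_{n}.npy",d)
    return o
def load(tag,n):
    d=np.load(f"pics/{tag}_{n}.npy"); return cv2.imread(f"pics/{tag}_{n}.png"),d,cloud(n,d)
E
python3 - <<'E'
from h import *
o=shot("a")
for n in o:
    print(n,cal(n)); print((o[n][1]==0).mean())
print(ctrl.get_state())
a=o["top"][0];cv2.imwrite("pics/a_t2.png",cv2.resize(a,(800,600)));cv2.imwrite("pics/a_s2.png",cv2.resize(o["side"][0],(800,600)))
E
```

```text
top (np.float64(351.2890738904429), 255.13350196001508, 188.09551822538293, array([[-0.02185287, -0.99955479, -0.02031417],
       [-0.99539602,  0.02364965, -0.09288407],
       [ 0.09332314,  0.01819086, -0.99546968]]), array([-0.00418251,  0.51161106,  1.00881021]))
0.0041046142578125
side (np.float64(491.1904630299483), 252.74331336526475, 186.59295563585178, array([[-0.99900552, -0.04444171,  0.00359149],
       [-0.03336604,  0.69173856, -0.72137679],
       [ 0.02957485, -0.72077923, -0.69253349]]), array([0.49922354, 0.12060516, 1.30162153]))
0.00396728515625
{'time': 0.1, 'qpos': array([ 1.16802404e+00,  2.87112859e-01,  1.57802811e+00, -5.37879173e-06,
        1.27858877e+00, -1.50042269e-01]), 'dq': array([ 9.02823983e-04, -2.05888914e-03, -2.84612022e-03,  2.15609774e-05,
       -4.97134448e-04,  6.86814141e-04]), 'joint_efforts': array([ 2.08421084e-04, -4.07293153e+01, -2.93700331e+01, -1.33685694e-04,
        3.33958531e-03,  6.18833997e-07]), 'eef_pos': array([0.16856479, 0.65304616, 0.24906294]), 'tcp_rot': array([ 1.26028133e-01,  9.92026092e-01, -1.02868479e-03, -2.89129355e-04]), 'contact_force': array([ 0.4405855 , -0.46353176, -0.70342523]), 'wrist_torque': array([-0.03499395,  0.01420419, -0.00699429]), 'finger_force': 0.0, 'opening': 1.0013332413402405}
```

View pics/a_t2.png

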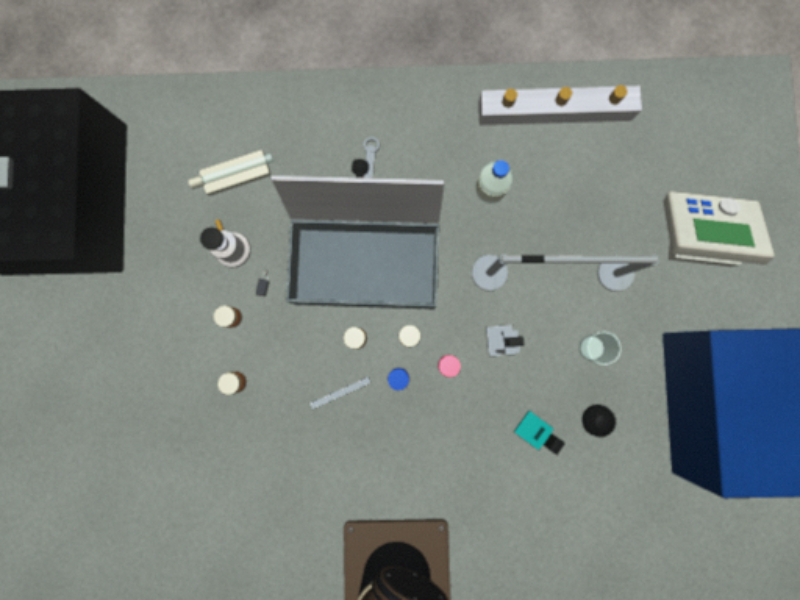

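View pics/a_s2.png

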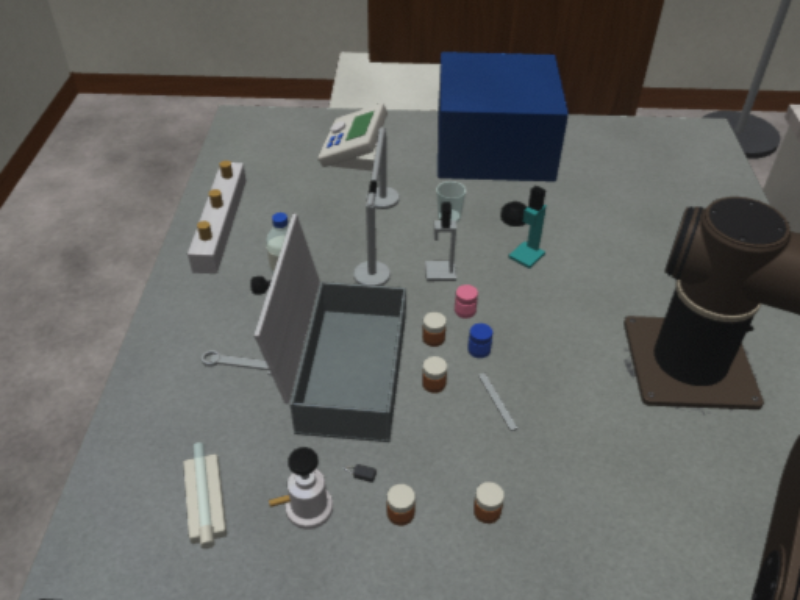

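The top view (800x600) shows four white-capped amber jars at (227,317), (230,383), (354,338) and (410,336). The blue jar at (398,379) and pink jar at (450,366) are look-alikes. The steel hanger is at (505,340) and the turquoise look-alike at (537,432). The pump is at (225,245), the chamber at (365,265), the lid knob at (360,168), and the rail from (490,270) to (640,262) with its band at (533,259).

```bash
cat > m.py <<'E'
from h import *
def comps(tag,n,mask,amin=25):
    im,d,P=load(tag,n); k,l,s,c=cv2.connectedComponentsWithStats(mask.astype(np.uint8))
    return [(s[i,4],c[i].round(0),P[l==i]) for i in range(1,k) if s[i,4]>=amin]
def jars(tag):
    for n in("top","side"):
        im,d,P=load(tag,n); hsv=cv2.cvtColor(im,cv2.COLOR_BGR2HSV)
        m=(P[...,2]>.042)&(P[...,2]<.062)&(d>0)&(P[...,0]>.25)&(P[...,0]<.8)&(np.abs(P[...,1])<.5)
        m&=(im.min(-1)>120)
        print(n)
        for a,c,q in comps(tag,n,m): print(' ',a,c,np.round((q.min(0)+q.max(0))/2,3),np.round(np.median(q,0),3),np.round(np.ptp(q,axis=0),3))
E
python3 - <<'E'
from m import *
jars("a")
def blk(n,x0,x1,y0,y1,z0,z1,dark=None):
    im,d,P=load("a",n); m=(d>0)
    for i,(a,b) in enumerate(((x0,x1),(y0,y1),(z0,z1))): m&=(P[...,i]>a)&(P[...,i]<b)
    if dark: m&=im.max(-1)<dark
    return m
for n in("top","side"):
    for nm,b,dk in(("chamber rim",(.4,.8,-.12,.28,.06,.078),None),("lid",(.4,.9,-.12,.28,.1,.25),None),("knob",(.6,.95,-.05,.25,.15,.3),70),("plunger",(.4,.9,.25,.5,.11,.135),80),("rail",(.4,.8,-.5,-.05,.155,.19),None),("band",(.4,.8,-.5,-.05,.165,.19),70),("grip",(.3,.58,-.3,-.1,.12,.18),70),("arm",(.3,.58,-.3,-.12,.1,.125),None),("foot",(.3,.58,-.3,-.12,.006,.014),None)):
        r=comps("a",n,blk(n,*b,dk),15)
        print(n,nm)
        for a,c,q in sorted(r,key=lambda t:-t[0])[:3]:
            rr=cv2.minAreaRect(q[:,:2].astype(np.float32)*1000)
            print('   ',a,c,"min",np.round(np.percentile(q,2,axis=0),3),"max",np.round(np.percentile(q,98,axis=0),3),"med",np.round(np.median(q,0),3),"rect",np.round(rr[0],0),np.round(rr[1],0),round(rr[2],1))
E
```

```text
top
  134 [143. 202.] [0.475 0.307 0.048] [0.476 0.307 0.048] [0.038 0.036 0.008]
  142 [262. 215.] [ 0.432 -0.034  0.048] [ 0.432 -0.034  0.048] [0.034 0.034 0.008]
  137 [227. 216.] [0.43  0.067 0.049] [0.431 0.066 0.048] [0.037 0.037 0.01 ]
  27 [376. 223.] [ 0.403 -0.355  0.052] [ 0.402 -0.352  0.053] [0.047 0.014 0.019]
  147 [288. 234.] [ 0.375 -0.105  0.049] [ 0.376 -0.106  0.048] [0.037 0.037 0.012]
  141 [146. 246.] [0.352 0.298 0.047] [0.354 0.297 0.048] [0.037 0.036 0.009]
side
  117 [278. 205.] [ 0.435 -0.035  0.049] [ 0.434 -0.034  0.048] [0.035 0.037 0.013]
  141 [278. 233.] [0.434 0.068 0.049] [0.434 0.067 0.048] [0.035 0.04  0.009]
  215 [313. 316.] [0.356 0.298 0.048] [0.356 0.298 0.048] [0.035 0.04  0.01 ]
  212 [256. 317.] [0.479 0.306 0.048] [0.479 0.306 0.048] [0.035 0.036 0.011]
top chamber rim
    672 [229. 166.] min [ 0.484 -0.088  0.061] max [0.645 0.182 0.078] med [0.584 0.061 0.074] rect [565.  47.] [271. 152.] 86.7
top lid
    2639 [231. 125.] min [ 0.641 -0.087  0.104] max [0.7   0.17  0.224] med [0.659 0.04  0.178] rect [679.  41.] [269.  71.] 86.5
top k
[... 2890 characters left out ...]
.  8.] 22.4
    29 [238. 119.] min [ 0.546 -0.251  0.172] max [ 0.557 -0.219  0.179] med [ 0.551 -0.232  0.176] rect [ 552. -234.] [11. 34.] 3.2
side arm
    100 [285. 146.] min [ 0.401 -0.218  0.101] max [ 0.438 -0.191  0.125] med [ 0.419 -0.197  0.117] rect [ 420. -205.] [37. 28.] 0.6
    40 [237. 148.] min [ 0.547 -0.19   0.102] max [ 0.561 -0.181  0.124] med [ 0.554 -0.185  0.113] rect [ 555. -185.] [ 9. 15.] 78.3
side foot
    227 [238. 175.] min [ 0.522 -0.219  0.007] max [ 0.579 -0.158  0.013] med [ 0.548 -0.183  0.01 ] rect [ 549. -190.] [69. 61.] 88.2
    188 [281. 173.] min [ 0.396 -0.229  0.006] max [ 0.452 -0.181  0.013] med [ 0.425 -0.201  0.01 ] rect [ 424. -204.] [56. 50.] 1.1
```

Jars versus look-alikes in the full-size top picture: jars are the white caps at (143,202), (146,246), (227,216) and (262,215). Not jars: blue (255,243), pink (288,234), and the brass caps in the rack at (327-397,60). For the hanger I choose steel at (327,219) rather than turquoise at (343,276). I'll check this in one crop.

```bash
python3 - <<'E'
from h import *
im=cv2.imread("pics/a_side.png")[110:345,230:360]; cv2.imwrite("pics/crop1.png",cv2.resize(im,None,fx=2.5,fy=2.5,interpolation=cv2.INTER_CUBIC))
E
python3 -m handwheel '[0.171,-0.193,0,0,0,0.0135, 0.171,-0.193,0,0,0,0.0135, 0.171,-0.193,0,0,0,0.0135, 0.171,-0.193,0,0,0,0.0135, 0.171,-0.193,0,0,0,0.0135]' 0.75 30
python3 -m handwheel '[0.171,-0.193,0,0,0,0.0135, 0.171,-0.193,0,0,0,0.0135, 0.171,-0.193,0,0,0,0.0135, 0.171,-0.193,0,0,0,0.0135, 0.171,-0.193,0,0,0,0.0135]'
python3 -m handwheel '[0.171,-0.193,-0.1,0,0,0.0135, 0.171,-0.193,-0.1,0,0,0.0135, 0,0,-0.2,0,0,0, 0,0,-0.2,0,0,0, 0,0,0,0,0,0]'
```

```text
time: 0.52
eef_pos: [0.2975, 0.5071, 0.2497]
tcp_rot: [0.072, 0.997, -0.0, -0.0]
contact_force: [1.0, 0.8, 1.1]
opening: 0.753
finger_force: 0.0
time: 0.93
eef_pos: [0.4259, 0.3623, 0.2499]
tcp_rot: [0.02, 1.0, -0.0, -0.0]
contact_force: [0.7, 1.0, -0.6]
opening: 0.749
finger_force: 0.0
time: 1.35
eef_pos: [0.4729, 0.3034, 0.153]
tcp_rot: [0.0, 1.0, -0.003, -0.006]
contact_force: [-1.4, -0.6, -0.9]
opening: 0.748
finger_force: 0.0
```

View pics/crop1.png

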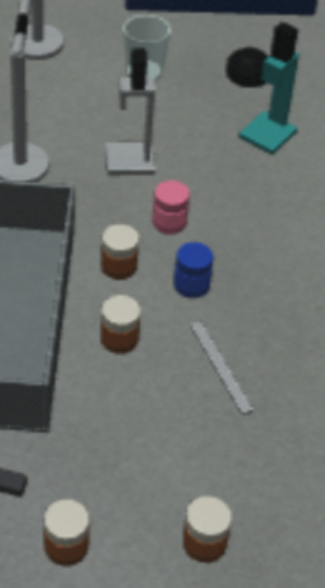

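The crop confirms the steel hanger at crop (135,120) and the white-capped amber jars at (120,250), (120,325), (67,535) and (207,530). I leave out the pink, blue and turquoise ones. Next I grasp jar C.

```bash

python3 -m handwheel '[0.027,0.024,-0.2,0,0,0, 0,0,-0.2,0,0,0, 0,0,-0.2,0,0,0, 0,0,-0.2,0,0,0, 0,0,0,0,0,0]'
python3 -m handwheel '[0,0,0,0,0,0, 0,0,0,0,0,0, 0,0,0,0,0,0, 0,0,0,0,0,0, 0,0,0,0,0,0]' 0.3 30
python3 -m handwheel '[0,0,0.2,0,0,0, 0,0,0.2,0,0,0, 0,0,0.25,0,0,0, 0,0,0.25,0,0,0, 0,0,0,0,0,0]'
```

```text
time: 1.77
eef_pos: [0.4763, 0.3084, 0.035]
tcp_rot: [-0.001, 1.0, -0.002, -0.005]
contact_force: [-1.1, -1.9, -1.0]
opening: 0.751
finger_force: 0.0
time: 2.18
eef_pos: [0.4823, 0.3106, 0.043]
tcp_rot: [-0.001, 1.0, 0.001, 0.002]
contact_force: [-0.5, 1.0, 5.0]
opening: 0.449
finger_force: 30.7
time: 2.6
eef_pos: [0.4853, 0.3118, 0.1857]
tcp_rot: [-0.001, 1.0, 0.003, 0.008]
contact_force: [1.4, 1.6, 0.7]
opening: 0.447
finger_force: 30.6
```

```bash

python3 -m handwheel '[0,0,0,0,0,0, 0,0,0,0,0,0]'; python3 - <<'E'
from m import *
print(ctrl.get_state()["eef_pos"]); shot("b"); jars("b"); s=ctrl.get_state();print(s["eef_pos"],s["qpos"])
im=cv2.imread("pics/b_side.png")[150:384,130:400]; cv2.imwrite("pics/b_c.png",cv2.resize(im,None,fx=2.2,fy=2.2))
E
```

```text
time: 2.77
eef_pos: [0.4803, 0.3096, 0.1755]
tcp_rot: [-0.001, 1.0, 0.0, 0.0]
contact_force: [-0.8, 0.4, -1.3]
opening: 0.445
finger_force: 30.6
[0.4803161  0.30961384 0.17547717]
top
  141 [262. 215.] [ 0.432 -0.034  0.049] [ 0.432 -0.034  0.049] [0.034 0.034 0.007]
  137 [227. 216.] [0.43  0.067 0.048] [0.431 0.066 0.048] [0.037 0.038 0.011]
  27 [376. 222.] [ 0.403 -0.355  0.053] [ 0.405 -0.351  0.055] [0.047 0.013 0.017]
  31 [390. 228.] [ 0.389 -0.389  0.052] [ 0.385 -0.395  0.052] [0.024 0.027 0.019]
  148 [288. 234.] [ 0.375 -0.105  0.049] [ 0.376 -0.106  0.048] [0.037 0.037 0.008]
  146 [146. 245.] [0.352 0.298 0.048] [0.354 0.297 0.048] [0.037 0.035 0.009]
side
  34 [293. 122.] [ 0.39  -0.395  0.052] [ 0.391 -0.398  0.053] [0.019 0.025 0.019]
  28 [282. 237.] [0.425 0.075 0.047] [0.424 0.079 0.049] [0.018 0.024 0.008]
  218 [313. 316.] [0.357 0.297 0.048] [0.356 0.298 0.048] [0.037 0.037 0.01 ]
[0.47943525 0.30919108 0.17340463] [ 3.94993818e-01  1.35987829e-01  1.90054953e+00 -2.34445068e-05
  1.10867101e+00 -1.17742677e+00]
```

View pics/b_c.png

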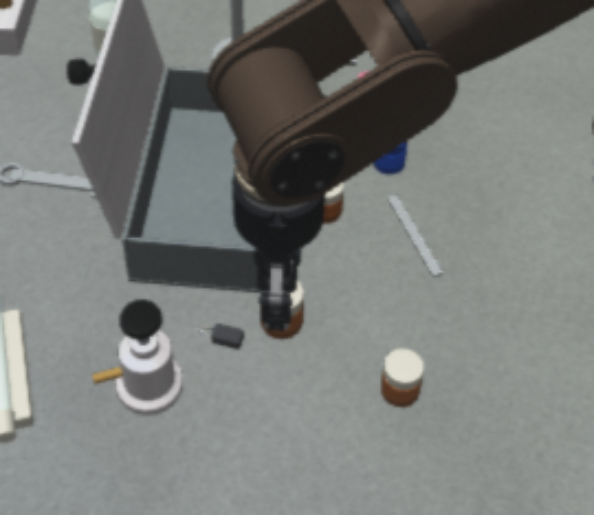

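The crop shows jar C held in the fingers at (283,310), and the other things are undisturbed. The arm overshoots a little, so I add settling rows.

```bash

python3 -m handwheel '[0.07,-0.2,0,0,0,0, 0.07,-0.2,0,0,0,0, 0.07,-0.2,0,0,0,0, 0.07,-0.2,0,0,0,0, 0.07,-0.2,0,0,0,0]'
python3 -m handwheel '[0.07,-0.2,0,0,0,0, 0,0,-0.15,0,0,0, 0,0,-0.15,0,0,0, 0,0,-0.15,0,0,0, 0,0,-0.15,0,0,0]'
python3 -m handwheel '[0,0,0,0,0,0, 0,0,0,0,0,0, 0,0,0,0,0,0, 0,0,0,0,0,0, 0,0,0,0,0,0]'
python3 -m handwheel '[0,0,-0.05,0,0,0, 0,0,-0.05,0,0,0, 0,0,0,0,0,0, 0,0,0,0,0,0, 0,0,0,0,0,0]'
```

```text
time: 3.28
eef_pos: [0.5322, 0.1583, 0.1731]
tcp_rot: [-0.001, 1.0, -0.0, -0.002]
contact_force: [-0.3, -0.8, -0.8]
opening: 0.447
finger_force: 30.6
time: 3.7
eef_pos: [0.5423, 0.1292, 0.0824]
tcp_rot: [-0.0, 1.0, -0.0, -0.002]
contact_force: [0.6, 0.6, -0.3]
opening: 0.451
finger_force: 30.7
time: 4.12
eef_pos: [0.5448, 0.1299, 0.087]
tcp_rot: [-0.001, 1.0, 0.0, 0.002]
contact_force: [-0.1, -0.2, -1.1]
opening: 0.45
finger_force: 30.7
time: 4.53
eef_pos: [0.5435, 0.1297, 0.07]
tcp_rot: [-0.001, 1.0, -0.0, -0.0]
contact_force: [0.5, -0.5, -0.1]
opening: 0.447
finger_force: 30.7
```

```bash

python3 -m handwheel '[0,0,-0.05,0,0,0, 0,0,-0.05,0,0,0, 0,0,-0.03,0,0,0, 0,0,0,0,0,0, 0,0,0,0,0,0]'
python3 -m handwheel '[0,0,-0.02,0,0,0, 0,0,0,0,0,0, 0,0,0,0,0,0]'
python3 -m handwheel '[0,0,-0.02,0,0,0, 0,0,0,0,0,0, 0,0,0,0,0,0]'
```

```text
time: 4.95
eef_pos: [0.5431, 0.1297, 0.05]
tcp_rot: [-0.001, 1.0, -0.0, -0.001]
contact_force: [-0.8, 0.4, -0.5]
opening: 0.443
finger_force: 30.7
time: 5.2
eef_pos: [0.5439, 0.1298, 0.048]
tcp_rot: [-0.001, 1.0, 0.0, 0.0]
contact_force: [0.5, 0.7, -0.9]
opening: 0.45
finger_force: 30.7
time: 5.45
eef_pos: [0.5442, 0.1298, 0.0479]
tcp_rot: [-0.001, 1.0, -0.0, -0.001]
contact_force: [-7.5, -1.2, 15.9]
opening: 0.448
finger_force: 32.2
```

```bash

python3 -m handwheel '[0,0,0.02,0,0,0, 0,0,0,0,0,0, 0,0,0,0,0,0, 0,0,0,0,0,0]' 0.7
python3 -m handwheel '[0,0,0.2,0,0,0, 0,0,0.22,0,0,0, 0,0,0.23,0,0,0, 0,0,0.23,0,0,0, 0,0,0,0,0,0]'
python3 -m handwheel '[-0.187,-0.105,0,0,0,0, -0.187,-0.105,0,0,0,0, -0.187,-0.105,0,0,0,0, -0.187,-0.105,0,0,0,0, 0,0,0,0,0,0]'
python3 -m handwheel '[0,0,-0.2,0,0,0, 0,0,-0.2,0,0,0, 0,0,-0.2,0,0,0, 0,0,0,0,0,0, 0,0,0,0,0,0]'
python3 -c "
from m import *
shot('c'); jars('c')"
```

```text
time: 5.78
eef_pos: [0.5442, 0.1298, 0.0482]
tcp_rot: [-0.001, 1.0, 0.0, 0.001]
contact_force: [-0.3, 0.0, 3.1]
opening: 0.7
finger_force: 1.5
time: 6.2
eef_pos: [0.5479, 0.1301, 0.1878]
tcp_rot: [-0.001, 1.0, 0.0, 0.007]
contact_force: [0.9, 0.9, 1.2]
opening: 0.699
finger_force: 0.0
time: 6.62
eef_pos: [0.4262, 0.0657, 0.1771]
tcp_rot: [-0.0, 1.0, -0.0, -0.003]
contact_force: [0.1, 0.3, 0.1]
opening: 0.703
finger_force: 0.0
time: 7.03
eef_pos: [0.43, 0.0669, 0.0882]
tcp_rot: [-0.001, 1.0, 0.0, -0.003]
contact_force: [0.4, -0.5, -0.6]
opening: 0.699
finger_force: 0.0
top
  135 [204. 179.] [0.538 0.13  0.053] [0.538 0.13  0.053] [0.035 0.036 0.007]
  141 [262. 215.] [ 0.432 -0.034  0.048] [ 0.432 -0.034  0.048] [0.035 0.035 0.011]
  29 [376. 222.] [ 0.403 -0.356  0.052] [ 0.405 -0.353  0.054] [0.047 0.015 0.018]
  29 [391. 229.] [ 0.386 -0.388  0.052] [ 0.385 -0.396  0.053] [0.019 0.027 0.019]
  148 [288. 234.] [ 0.375 -0.105  0.048] [ 0.376 -0.106  0.049] [0.037 0.037 0.011]
  144 [146. 246.] [0.352 0.298 0.048] [0.353 0.298 0.048] [0.037 0.036 0.009]
side
  36 [301. 186.] [ 0.368 -0.11   0.048] [ 0.371 -0.107  0.049] [0.017 0.03  0.009]
  67 [277. 235.] [0.433 0.068 0.048] [0.438 0.073 0.048] [0.035 0.034 0.008]
  161 [233. 250.] [0.541 0.128 0.051] [0.541 0.13  0.054] [0.037 0.039 0.014]
  220 [313. 316.] [0.357 0.296 0.048] [0.356 0.298 0.048] [0.037 0.038 0.008]
```

```bash

python3 -m handwheel '[0,0,-0.15,0,0,0, 0,0,-0.15,0,0,0, 0,0,-0.05,0,0,0, 0,0,0,0,0,0, 0,0,0,0,0,0]'
python3 -m handwheel '[0,0,0,0,0,0, 0,0,0,0,0,0, 0,0,0,0,0,0, 0,0,0,0,0,0, 0,0,0,0,0,0]' 0.3 30
python3 -m handwheel '[0,0,0.2,0,0,0, 0,0,0.25,0,0,0, 0,0,0.25,0,0,0, 0,0,0.2,0,0,0, 0,0,0,0,0,0]'
python3 -m handwheel '[0.175,-0.032,0,0,0,0, 0.175,-0.032,0,0,0,0, 0.175,-0.032,0,0,0,0, 0.175,-0.032,0,0,0,0, 0,0,0,0,0,0]'
python3 -m handwheel '[0,0,-0.2,0,0,0, 0,0,-0.2,0,0,0, 0,0,-0.2,0,0,0, 0,0,-0.18,0,0,0, 0,0,0,0,0,0]'
python3 -m handwheel '[0,0,0,0,0,0, 0,0,0,0,0,0, 0,0,-0.03,0,0,0, 0,0,-0.03,0,0,0, 0,0,0,0,0,0]'
python3 -m handwheel '[0,0,0,0,0,0, 0,0,0,0,0,0]'
```

```text
time: 7.55
eef_pos: [0.4325, 0.0667, 0.0386]
tcp_rot: [-0.001, 1.0, -0.0, 0.001]
contact_force: [0.9, -0.1, 0.3]
opening: 0.702
finger_force: 0.0
time: 7.97
eef_pos: [0.4331, 0.0666, 0.0392]
tcp_rot: [-0.001, 1.0, -0.0, 0.002]
contact_force: [-1.1, -0.5, 6.5]
opening: 0.45
finger_force: 30.5
time: 8.38
eef_pos: [0.4358, 0.0665, 0.1801]
tcp_rot: [-0.001, 1.0, -0.001, 0.007]
contact_force: [0.6, -0.6, -0.6]
opening: 0.449
finger_force: 31.0
time: 8.8
eef_pos: [0.5399, 0.0464, 0.1722]
tcp_rot: [-0.0, 1.0, -0.0, 0.001]
contact_force: [-0.7, -0.7, -0.8]
opening: 0.449
finger_force: 31.0
time: 9.22
eef_pos: [0.5305, 0.0481, 0.0488]
tcp_rot: [-0.001, 1.0, 0.001, -0.007]
contact_force: [-1.6, 0.6, -1.8]
opening: 0.45
finger_force: 30.9
time: 9.63
eef_pos: [0.5368, 0.0475, 0.0469]
tcp_rot: [-0.001, 1.0, -0.0, 0.001]
contact_force: [-1.3, -0.3, -1.1]
opening: 0.45
finger_force: 31.0
time: 9.8
eef_pos: [0.5367, 0.0475, 0.0468]
tcp_rot: [-0.001, 1.0, -0.0, 0.0]
contact_force: [1.2, 0.8, -0.2]
opening: 0.446
finger_force: 31.0
```

```bash

python3 -m handwheel '[0,0,-0.015,0,0,0, 0,0,0,0,0,0]'
python3 -m handwheel '[0,0,0,0,0,0, 0,0,0,0,0,0, 0,0,0,0,0,0, 0,0,0,0,0,0]' 0.65
python3 -m handwheel '[0,0,0.2,0,0,0, 0,0,0.22,0,0,0, 0,0,0.23,0,0,0, 0,0,0.25,0,0,0, 0,0,0,0,0,0]'
python3 -m handwheel '[-0.175,-0.136,0,0,0,0, -0.175,-0.136,0,0,0,0, -0.175,-0.136,0,0,0,0, -0.175,-0.136,0,0,0,0, 0,0,0,0,0,0]'
python3 -m handwheel '[0,0,-0.2,0,0,0, 0,0,-0.2,0,0,0, 0,0,-0.18,0,0,0, 0,0,0,0,0,0, 0,0,0,0,0,0]' 0.7
python3 -c "
from m import *
shot('d'); jars('d')"
```

```text
time: 9.97
eef_pos: [0.5369, 0.0475, 0.0443]
tcp_rot: [-0.001, 1.0, -0.0, 0.001]
contact_force: [-0.3, -0.3, 1.1]
opening: 0.451
finger_force: 31.1
time: 10.3
eef_pos: [0.5365, 0.0476, 0.0441]
tcp_rot: [-0.001, 1.0, 0.0, 0.0]
contact_force: [-0.0, -0.6, -0.0]
opening: 0.653
finger_force: 0.0
time: 10.72
eef_pos: [0.5412, 0.0472, 0.1881]
tcp_rot: [-0.001, 1.0, -0.001, 0.008]
contact_force: [0.7, 0.1, 1.4]
opening: 0.648
finger_force: 0.0
time: 11.13
eef_pos: [0.4277, -0.0356, 0.1778]
tcp_rot: [0.0, 1.0, -0.0, -0.002]
contact_force: [1.2, 1.0, -0.6]
opening: 0.653
finger_force: 0.0
time: 11.55
eef_pos: [0.4306, -0.0336, 0.091]
tcp_rot: [-0.001, 1.0, 0.001, -0.002]
contact_force: [0.0, -0.1, 0.6]
opening: 0.703
finger_force: 0.0
top
  136 [204. 179.] [0.538 0.13  0.055] [0.538 0.13  0.054] [0.035 0.035 0.01 ]
  137 [233. 180.] [0.534 0.047 0.053] [0.534 0.047 0.053] [0.035 0.035 0.008]
  30 [376. 222.] [ 0.403 -0.355  0.051] [ 0.405 -0.351  0.053] [0.047 0.014 0.019]
  31 [391. 228.] [ 0.387 -0.39   0.052] [ 0.385 -0.396  0.054] [0.022 0.028 0.019]
  93 [290. 235.] [ 0.375 -0.112  0.048] [ 0.374 -0.112  0.048] [0.037 0.023 0.01 ]
  145 [146. 245.] [0.353 0.298 0.048] [0.354 0.298 0.048] [0.037 0.036 0.009]
side
  65 [277. 206.] [ 0.436 -0.032  0.049] [ 0.439 -0.026  0.048] [0.035 0.038 0.011]
  137 [237. 225.] [0.538 0.047 0.053] [0.538 0.048 0.053] [0.036 0.037 0.009]
  159 [233. 250.] [0.541 0.129 0.052] [0.541 0.129 0.053] [0.037 0.038 0.011]
  216 [313. 316.] [0.356 0.296 0.048] [0.356 0.298 0.048] [0.035 0.038 0.01 ]
```

```bash

python3 -m handwheel '[0,0,-0.15,0,0,0, 0,0,-0.15,0,0,0, 0,0,-0.05,0,0,0, 0,0,0,0,0,0, 0,0,0,0,0,0]'
python3 -m handwheel '[0,0,0,0,0,0, 0,0,0,0,0,0, 0,0,0,0,0,0, 0,0,0,0,0,0, 0,0,0,0,0,0]' 0.3 30
python3 -m handwheel '[0,0,0.2,0,0,0, 0,0,0.25,0,0,0, 0,0,0.25,0,0,0, 0,0,0.2,0,0,0, 0,0,0,0,0,0]'
python3 -m handwheel '[0.168,0.003,0,0,0,0, 0.168,0.003,0,0,0,0, 0.168,0.003,0,0,0,0, 0.168,0.003,0,0,0,0, 0,0,0,0,0,0]'
python3 -m handwheel '[0,0,-0.2,0,0,0, 0,0,-0.2,0,0,0, 0,0,-0.2,0,0,0, 0,0,-0.18,0,0,0, 0,0,0,0,0,0]'
python3 -m handwheel '[0,0,0,0,0,0, 0,0,0,0,0,0, 0,0,-0.03,0,0,0, 0,0,-0.03,0,0,0, 0,0,0,0,0,0]'
python3 -m handwheel '[0,0,-0.01,0,0,0, 0,0,0,0,0,0]'
```

```text
time: 12.07
eef_pos: [0.4324, -0.0343, 0.0408]
tcp_rot: [-0.001, 1.0, -0.0, 0.001]
contact_force: [0.1, -0.2, -0.3]
opening: 0.701
finger_force: 0.0
time: 12.48
eef_pos: [0.433, -0.0345, 0.0414]
tcp_rot: [-0.001, 1.0, -0.0, 0.002]
contact_force: [-1.1, -0.1, 5.8]
opening: 0.451
finger_force: 30.3
time: 12.9
eef_pos: [0.4355, -0.0352, 0.1822]
tcp_rot: [-0.001, 1.0, -0.002, 0.007]
contact_force: [0.7, -0.5, -0.2]
opening: 0.445
finger_force: 31.1
time: 13.32
eef_pos: [0.5354, -0.0326, 0.1743]
tcp_rot: [-0.001, 1.0, -0.0, 0.001]
contact_force: [-1.0, 0.5, -0.7]
opening: 0.45
finger_force: 31.1
time: 13.73
eef_pos: [0.5264, -0.0309, 0.051]
tcp_rot: [-0.001, 1.0, 0.002, -0.007]
contact_force: [-0.5, 0.9, -1.8]
opening: 0.451
finger_force: 31.0
time: 14.15
eef_pos: [0.5325, -0.0324, 0.0491]
tcp_rot: [-0.001, 1.0, -0.0, 0.001]
contact_force: [0.7, 0.1, -0.0]
opening: 0.447
finger_force: 31.1
time: 14.32
eef_pos: [0.5323, -0.0322, 0.0473]
tcp_rot: [-0.001, 1.0, -0.0, 0.0]
contact_force: [0.2, 0.0, -1.9]
opening: 0.449
finger_force: 31.1
```

```bash

python3 -m handwheel '[0,0,-0.012,0,0,0, 0,0,0,0,0,0]'
python3 -m handwheel '[0,0,0,0,0,0, 0,0,0,0,0,0, 0,0,0,0,0,0, 0,0,0,0,0,0]' 0.65
python3 -m handwheel '[0,0,0.2,0,0,0, 0,0,0.22,0,0,0, 0,0,0.23,0,0,0, 0,0,0.25,0,0,0, 0,0,0,0,0,0]'
python3 -m handwheel '[-0.118,0.22,0,0,0,0, -0.118,0.22,0,0,0,0, -0.118,0.22,0,0,0,0, -0.118,0.22,0,0,0,0, -0.118,0.22,0,0,0,0]' 0.7
python3 -m handwheel '[-0.118,0.22,0,0,0,0, -0.118,0.22,0,0,0,0, -0.118,0.22,0,0,0,0, -0.118,0.22,0,0,0,0, -0.118,0.22,0,0,0,0]'
python3 -m handwheel '[0,0,-0.2,0,0,0, 0,0,-0.2,0,0,0, 0,0,-0.18,0,0,0, 0,0,0,0,0,0, 0,0,0,0,0,0]' 0.7
python3 -m handwheel '[0,0,0,0,0,0, 0,0,0,0,0,0]'
python3 -c "
from m import *
shot('e'); jars('e')"
```

```text
time: 14.48
eef_pos: [0.5328, -0.0323, 0.0465]
tcp_rot: [-0.001, 1.0, -0.0, 0.0]
contact_force: [-3.0, 0.4, 5.0]
opening: 0.448
finger_force: 31.6
time: 14.82
eef_pos: [0.5334, -0.0299, 0.0469]
tcp_rot: [-0.0, 1.0, 0.002, 0.001]
contact_force: [-0.8, 11.8, 6.6]
opening: 0.65
finger_force: 5.5
time: 15.23
eef_pos: [0.5372, -0.0333, 0.1897]
tcp_rot: [-0.001, 1.0, -0.002, 0.008]
contact_force: [1.9, -0.2, 1.3]
opening: 0.648
finger_force: 0.0
time: 15.65
eef_pos: [0.443, 0.1339, 0.1806]
tcp_rot: [-0.0, 1.0, 0.0, 0.001]
contact_force: [0.2, 0.7, 0.0]
opening: 0.698
finger_force: 0.0
time: 16.07
eef_pos: [0.3543, 0.2993, 0.1808]
tcp_rot: [-0.001, 1.0, 0.0, 0.001]
contact_force: [0.8, 0.6, -0.1]
opening: 0.7
finger_force: 0.0
time: 16.48
eef_pos: [0.3543, 0.2974, 0.0923]
tcp_rot: [-0.001, 1.0, -0.001, -0.001]
contact_force: [0.3, 1.1, 0.2]
opening: 0.698
finger_force: 0.0
time: 16.65
eef_pos: [0.357, 0.2984, 0.0956]
tcp_rot: [-0.001, 1.0, 0.001, 0.002]
contact_force: [0.4, 0.1, 0.4]
opening: 0.699
finger_force: 0.0
top
  135 [204. 179.] [0.538 0.13  0.054] [0.538 0.13  0.053] [0.035 0.036 0.01 ]
  135 [233. 180.] [0.534 0.047 0.053] [0.534 0.047 0.053] [0.035 0.035 0.009]
  140 [261. 180.] [ 0.532 -0.032  0.05 ] [ 0.532 -0.033  0.053] [0.035 0.037 0.014]
  147 [288. 234.] [ 0.375 -0.105  0.048] [ 0.376 -0.106  0.049] [0.037 0.037 0.01 ]
side
  92 [298. 186.] [ 0.378 -0.107  0.048] [ 0.379 -0.108  0.048] [0.036 0.037 0.009]
  121 [240. 202.] [ 0.535 -0.032  0.053] [ 0.535 -0.031  0.053] [0.037 0.041 0.011]
  139 [237. 225.] [0.538 0.047 0.052] [0.538 0.047 0.053] [0.037 0.039 0.012]
  162 [233. 250.] [0.541 0.128 0.053] [0.541 0.129 0.053] [0.037 0.04  0.01 ]
  59 [308. 316.] [0.364 0.298 0.047] [0.369 0.298 0.048] [0.023 0.035 0.009]
```

```bash

python3 -m handwheel '[0,0,-0.15,0,0,0, 0,0,-0.15,0,0,0, 0,0,-0.06,0,0,0, 0,0,0,0,0,0, 0,0,0,0,0,0]'
python3 -m handwheel '[0,0,0,0,0,0, 0,0,0,0,0,0, 0,0,0,0,0,0, 0,0,0,0,0,0, 0,0,0,0,0,0]' 0.3 30
python3 -m handwheel '[0,0,0.2,0,0,0, 0,0,0.25,0,0,0, 0,0,0.25,0,0,0, 0,0,0.2,0,0,0, 0,0,0,0,0,0]'
python3 -m handwheel '[0.166,-0.159,0,0,0,0, 0.166,-0.159,0,0,0,0, 0.166,-0.159,0,0,0,0, 0.166,-0.159,0,0,0,0, 0.166,-0.159,0,0,0,0]'
python3 -m handwheel '[0.166,-0.159,0,0,0,0, 0.166,-0.159,0,0,0,0, 0.166,-0.159,0,0,0,0, 0.166,-0.159,0,0,0,0, 0,0,0,0,0,0]'
python3 -m handwheel '[0,0,0,0,0,0, 0,0,0,0,0,0]'
```

```text
time: 17.17
eef_pos: [0.3555, 0.2978, 0.0397]
tcp_rot: [-0.001, 1.0, 0.0, 0.0]
contact_force: [1.1, -0.1, 0.6]
opening: 0.698
finger_force: 0.0
time: 17.58
eef_pos: [0.3566, 0.2985, 0.0409]
tcp_rot: [-0.001, 1.0, 0.001, 0.001]
contact_force: [-0.7, -0.7, 5.8]
opening: 0.448
finger_force: 31.0
time: 18.0
eef_pos: [0.3587, 0.2997, 0.1816]
tcp_rot: [-0.001, 1.0, 0.003, 0.006]
contact_force: [0.8, 0.2, -0.8]
opening: 0.446
finger_force: 31.1
time: 18.42
eef_pos: [0.4799, 0.1771, 0.1731]
tcp_rot: [-0.001, 1.0, -0.0, -0.001]
contact_force: [0.5, 0.5, -0.7]
opening: 0.448
finger_force: 31.0
time: 18.83
eef_pos: [0.5826, 0.0788, 0.1734]
tcp_rot: [0.001, 1.0, -0.001, 0.001]
contact_force: [-0.0, -0.7, 0.2]
opening: 0.449
finger_force: 31.0
time: 19.0
eef_pos: [0.5783, 0.0832, 0.1728]
tcp_rot: [-0.001, 1.0, 0.0, -0.001]
contact_force: [-0.1, 0.4, -1.1]
opening: 0.448
finger_force: 31.0
```

```bash

python3 -m handwheel '[0,0.03,-0.15,0,0,0, 0,0,-0.15,0,0,0, 0,0,-0.15,0,0,0, 0,0,-0.15,0,0,0, 0,0,-0.1,0,0,0]'
python3 -m handwheel '[0,0,-0.08,0,0,0, 0,0,0,0,0,0, 0,0,0,0,0,0, 0,0,-0.03,0,0,0, 0,0,-0.02,0,0,0]'
python3 -m handwheel '[0,0,-0.012,0,0,0, 0,0,0,0,0,0]'
python3 -m handwheel '[0,0,0,0,0,0, 0,0,0,0,0,0, 0,0,0,0,0,0, 0,0,0,0,0,0]' 0.65
python3 -m handwheel '[0,0,0.2,0,0,0, 0,0,0.22,0,0,0, 0,0,0.23,0,0,0, 0,0,0.25,0,0,0, 0,0,0,0,0,0]'
python3 -m handwheel '[0,0.1,0.27,0,0,0, 0,0.1,0.27,0,0,0, 0,0,0.27,0,0,0, 0,0,0,0,0,0, 0,0,0,0,0,0]' 0
python3 -c "
from m import *
o=shot('f'); jars('f')
t=o['side'][0]; cv2.imwrite('pics/f_c.png',cv2.resize(t[120:384,100:330],None,fx=2.2,fy=2.2))
for n in o:
  im,d,P=o[n]; m=(d>0)&(P[...,0]>.63)&(P[...,0]<.78)&(P[...,1]>-.08)&(P[...,1]<.01)&(P[...,2]>.09)&(P[...,2]<.235)&(im.max(-1)>70)
  q=P[m]; f=np.polyfit(q[:,2],q[:,0],1); print(n,len(q),q.min(0),q.max(0),f,'ang',np.pi/2+np.arctan(f[0]))
"
```

```text
time: 19.42
eef_pos: [0.5765, 0.0891, 0.0665]
tcp_rot: [-0.002, 1.0, 0.0, -0.002]
contact_force: [-0.8, -0.3, -1.7]
opening: 0.449
finger_force: 31.0
time: 19.83
eef_pos: [0.5805, 0.0878, 0.0512]
tcp_rot: [-0.001, 1.0, -0.0, 0.002]
contact_force: [1.3, -0.4, -1.0]
opening: 0.449
finger_force: 31.0
time: 20.0
eef_pos: [0.5794, 0.0876, 0.0482]
tcp_rot: [-0.001, 1.0, -0.0, 0.0]
contact_force: [-0.0, -0.2, -1.7]
opening: 0.449
finger_force: 31.0
time: 20.33
eef_pos: [0.5797, 0.0875, 0.0484]
tcp_rot: [-0.001, 1.0, -0.0, 0.0]
contact_force: [0.2, -0.0, 0.0]
opening: 0.65
finger_force: 0.0
time: 20.75
eef_pos: [0.5842, 0.0876, 0.1928]
tcp_rot: [-0.001, 1.0, -0.0, 0.008]
contact_force: [0.7, 0.3, 1.5]
opening: 0.651
finger_force: 0.0
time: 21.17
eef_pos: [0.5809, 0.1168, 0.306]
tcp_rot: [-0.001, 1.0, 0.0, 0.004]
contact_force: [-0.1, 0.7, -0.6]
opening: -0.003
finger_force: 0.0
top
  136 [219. 166.] [0.575 0.086 0.054] [0.575 0.086 0.053] [0.036 0.035 0.009]
  125 [205. 179.] [0.538 0.127 0.054] [0.538 0.127 0.053] [0.035 0.029 0.009]
  138 [233. 180.] [0.533 0.047 0.053] [0.534 0.047 0.053]
[... 314 characters left out ...]
76 -0.106  0.048] [0.037 0.037 0.009]
side
  86 [298. 186.] [ 0.378 -0.109  0.049] [ 0.379 -0.11   0.048] [0.036 0.036 0.009]
  121 [240. 202.] [ 0.535 -0.032  0.053] [ 0.535 -0.032  0.053] [0.038 0.038 0.009]
  138 [237. 225.] [0.538 0.047 0.053] [0.538 0.048 0.053] [0.036 0.037 0.01 ]
  146 [219. 236.] [0.579 0.087 0.052] [0.579 0.088 0.053] [0.038 0.038 0.013]
  162 [233. 250.] [0.541 0.129 0.051] [0.541 0.129 0.053] [0.037 0.037 0.013]
top 900 [ 0.6351216  -0.0798757   0.09002574] [0.67186017 0.00999921 0.22518792] [0.20950342 0.61854015] ang 1.7773128675343386
side 674 [ 0.63813148 -0.0799885   0.09010015] [0.67644519 0.0099313  0.2260516 ] [0.20674245 0.62242082] ang 1.7746665291726431
```

View pics/f_c.png

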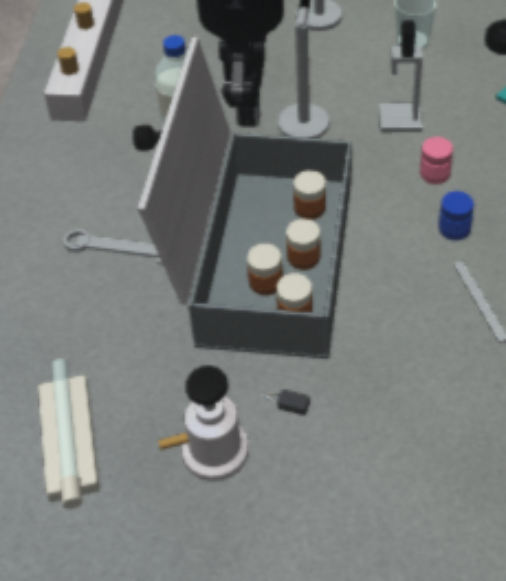

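All four jars stand upright in the chamber, at crop (310,195), (303,243), (265,268) and (294,295). The lid is open at about 1.78 rad, with its knob at (146,137) and clear space behind it. Next I bring the closed fingers behind the lid at y≈0.117.

```bash

python3 -m handwheel '[0.2,0,0,0,0,0, 0.2,0,0,0,0,0, 0.2,0,0,0,0,0, 0.2,0,0,0,0,0, 0.22,0,0,0,0,0]'
python3 -m handwheel '[0,0,0,0,0,0, 0,0,0,0,0,0, 0,0,-0.2,0,0,0, 0,0,-0.2,0,0,0, 0,0,-0.2,0,0,0]'
python3 -m handwheel '[0,0,-0.1,0,0,0, 0,0,0,0,0,0, 0,0,0,0,0,0, 0,0,0,0,0,0]'
```

```text
time: 21.68
eef_pos: [0.7325, 0.1162, 0.2981]
tcp_rot: [-0.001, 1.0, -0.0, -0.003]
contact_force: [-0.0, -0.5, 1.6]
opening: 0.004
finger_force: 0.0
time: 22.1
eef_pos: [0.7311, 0.1165, 0.2107]
tcp_rot: [-0.001, 1.0, 0.0, -0.0]
contact_force: [0.7, -1.3, -0.4]
opening: -0.002
finger_force: 0.0
time: 22.43
eef_pos: [0.7331, 0.1166, 0.1993]
tcp_rot: [-0.001, 1.0, 0.0, 0.002]
contact_force: [-0.4, 0.6, -0.8]
opening: -0.001
finger_force: 0.0
```

```bash

python3 -m handwheel '[-0.1,0,0,0,0,0, -0.1,0,0,0,0,0, -0.1,0,0,0,0,0, -0.1,0,0,0,0,0, -0.07,0,0,0,0,0]'
python3 -m handwheel '[-0.1,0,-0.01,0,0,0, -0.1,0,-0.01,0,0,0, -0.1,0,-0.01,0,0,0, -0.07,0,-0.02,0,0,0, 0,0,0,0,0,0]'
python3 -c "
from m import *
o=shot('g'); t=o['side'][0]; cv2.imwrite('pics/g_c.png',cv2.resize(t[60:340,100:360],None,fx=2,fy=2))"
```

```text
time: 22.85
eef_pos: [0.6638, 0.1171, 0.2026]
tcp_rot: [-0.001, 1.0, 0.001, 0.005]
contact_force: [2.6, 0.9, 4.0]
opening: 0.004
finger_force: 0.0
time: 23.27
eef_pos: [0.6063, 0.1168, 0.1922]
tcp_rot: [-0.001, 1.0, 0.0, 0.002]
contact_force: [-0.0, 0.3, -1.1]
opening: -0.001
finger_force: 0.0
```

View pics/g_c.png

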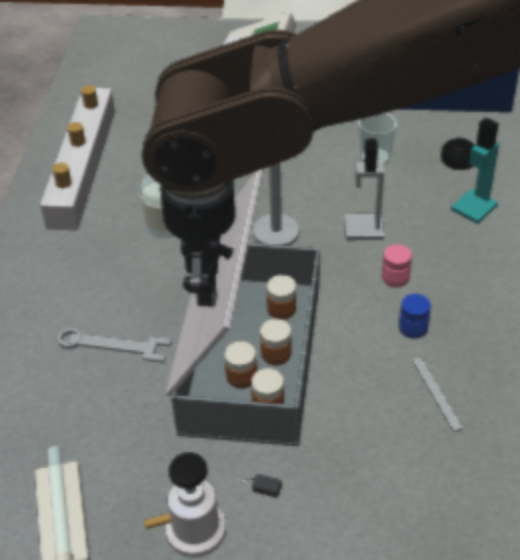

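The lid, with its edge from (175,385) to (260,180) in the crop, is now past vertical and leaning over the jars. The fingers are behind it at (205,290). I continue along the arc.

```bash

python3 -m handwheel '[-0.08,0,-0.05,0,0,0, -0.08,0,-0.05,0,0,0, -0.065,0,-0.075,0,0,0, -0.065,0,-0.075,0,0,0, -0.045,0,-0.085,0,0,0]'
python3 -m handwheel '[-0.045,0,-0.09,0,0,0, -0.02,0,-0.09,0,0,0, -0.02,0,-0.09,0,0,0, 0,0,0,0,0,0, 0,0,0,0,0,0]'
python3 -c "
from m import *
o=shot('h')
for n in o:
  im,d,P=o[n]; m=(d>0)&(P[...,0]>.48)&(P[...,0]<.64)&(P[...,1]>-.08)&(P[...,1]<.0)&(P[...,2]>.06)&(P[...,2]<.15)
  q=P[m]; f=np.polyfit(q[:,0],q[:,2],1); print(n,len(q),q.min(0),q.max(0),f,'ang',-np.arctan(f[0]))
"
```

```text
time: 23.78
eef_pos: [0.5577, 0.1166, 0.1407]
tcp_rot: [-0.001, 1.0, 0.0, 0.002]
contact_force: [0.6, 0.5, 1.1]
opening: -0.002
finger_force: 0.5
time: 24.2
eef_pos: [0.5468, 0.1166, 0.1024]
tcp_rot: [-0.001, 1.0, 0.0, 0.003]
contact_force: [-0.9, -0.1, 9.5]
opening: 0.003
finger_force: 4.5
top 1544 [ 0.48259045 -0.07991281  0.06157248] [ 6.36473743e-01 -1.83320093e-05  8.90999739e-02] [0.00678167 0.07971961] ang -0.006781570229191933
side 478 [ 0.48623165 -0.07985684  0.06334874] [ 6.39536336e-01 -5.34793815e-04  8.86605463e-02] [0.00793548 0.07897118] ang -0.00793531291217322
```

The lid is shut, at about 0 rad. Now the pump.

```bash

python3 -m handwheel '[0,0,0.15,0,0,0, 0,0,0.15,0,0,0, 0,0,0.15,0,0,0, 0,0,0.1,0,0,0, 0,0,0,0,0,0]'
python3 -m handwheel '[0.068,0.209,0,0,0,0, 0.068,0.209,0,0,0,0, 0.068,0.209,0,0,0,0, 0.068,0.209,0,0,0,0, 0.068,0.209,0,0,0,0]'
python3 -m handwheel '[0.068,0.209,0,0,0,0, 0,0,0,0,0,0, 0,0,0,0,0,0, 0,0,0,0,0,0, 0,0,0,0,0,0]'
python3 -m handwheel '[0,0,-0.1,0,0,0, 0,0,-0.1,0,0,0, 0,0,0,0,0,0, 0,0,0,0,0,0, 0,0,0,0,0,0]'
```

```text
time: 24.72
eef_pos: [0.5472, 0.1166, 0.1867]
tcp_rot: [-0.001, 1.0, 0.0, 0.005]
contact_force: [0.5, 1.1, 0.7]
opening: -0.002
finger_force: 0.0
time: 25.13
eef_pos: [0.595, 0.2747, 0.1801]
tcp_rot: [-0.001, 1.0, -0.0, -0.0]
contact_force: [-0.1, -0.5, 0.7]
opening: 0.002
finger_force: 0.0
time: 25.55
eef_pos: [0.6044, 0.3036, 0.1802]
tcp_rot: [-0.0, 1.0, -0.0, -0.0]
contact_force: [1.0, 0.3, -0.2]
opening: 0.001
finger_force: 0.0
time: 25.97
eef_pos: [0.6043, 0.3042, 0.1501]
tcp_rot: [-0.001, 1.0, -0.0, -0.001]
contact_force: [-0.1, -0.5, 0.5]
opening: -0.003
finger_force: 0.0
```

```bash

python3 -m handwheel '[0.02,0,-0.06,0,0,0, 0,0,-0.06,0,0,0, 0,0,-0.04,0,0,0, 0,0,-0.02,0,0,0, 0,0,0,0,0,0]'
python3 -m handwheel '[0,0,-0.02,0,0,0, 0,0,-0.02,0,0,0, 0,0,0,0,0,0, 0,0,0,0,0,0]'
python3 -m handwheel '[0,0,-0.02,0,0,0, 0,0,0,0,0,0, 0,0,0,0,0,0]'
```

```text
time: 26.38
eef_pos: [0.6093, 0.3051, 0.1254]
tcp_rot: [-0.001, 1.0, 0.001, 0.002]
contact_force: [0.8, -0.2, 8.1]
opening: -0.005
finger_force: 4.1
time: 26.72
eef_pos: [0.6093, 0.3051, 0.1207]
tcp_rot: [-0.001, 1.0, 0.001, 0.002]
contact_force: [-0.9, -1.5, 9.0]
opening: 0.002
finger_force: 4.8
time: 26.97
eef_pos: [0.6093, 0.3051, 0.1179]
tcp_rot: [-0.001, 1.0, 0.001, 0.002]
contact_force: [-1.8, -1.2, 10.9]
opening: -0.001
finger_force: 5.2
```

```bash

python3 -m handwheel '[0,0,-0.02,0,0,0, 0,0,0,0,0,0]'
python3 -m handwheel '[0,0,-0.01,0,0,0, 0,0,0,0,0,0]'
python3 -m handwheel '[0,0,0,0,0,0, 0,0,0,0,0,0, 0,0,0,0,0,0, 0,0,0,0,0,0, 0,0,0,0,0,0]'
python3 -m handwheel '[0,0,0,0,0,0, 0,0,0,0,0,0, 0,0,0,0,0,0, 0,0,0,0,0,0, 0,0,0,0,0,0]'
python3 -m handwheel '[0,0,0,0,0,0, 0,0,0,0,0,0, 0,0,0,0,0,0, 0,0,0,0,0,0, 0,0,0,0,0,0]'
```

```text
time: 27.13
eef_pos: [0.6094, 0.3052, 0.116]
tcp_rot: [-0.001, 1.0, 0.0, 0.002]
contact_force: [-3.2, -1.5, 15.0]
opening: -0.0
finger_force: 7.4
time: 27.3
eef_pos: [0.6095, 0.3052, 0.116]
tcp_rot: [-0.001, 1.0, 0.0, 0.002]
contact_force: [-5.5, -2.3, 18.5]
opening: 0.0
finger_force: 9.2
time: 27.72
eef_pos: [0.6094, 0.3052, 0.116]
tcp_rot: [-0.001, 1.0, 0.0, 0.002]
contact_force: [-5.5, -2.2, 18.9]
opening: 0.001
finger_force: 9.1
time: 28.13
eef_pos: [0.6095, 0.3052, 0.116]
tcp_rot: [-0.001, 1.0, 0.0, 0.002]
contact_force: [-5.5, -3.0, 16.8]
opening: -0.002
finger_force: 9.1
time: 28.55
eef_pos: [0.6094, 0.3052, 0.116]
tcp_rot: [-0.001, 1.0, 0.0, 0.002]
contact_force: [-5.8, -2.7, 18.9]
opening: 0.0
finger_force: 9.1
```

```bash

python3 -m handwheel '[0,0,0.15,0,0,0, 0,0,0.2,0,0,0, 0,0,0.25,0,0,0, 0,0,0.25,0,0,0, 0,0,0.15,0,0,0]'
python3 -m handwheel '[-0.0845,-0.227,0,0,0,0.002, -0.0845,-0.227,0,0,0,0.002, -0.0845,-0.227,0,0,0,0.002, -0.0845,-0.227,0,0,0,0.002, -0.0845,-0.227,0,0,0,0.002]'
python3 -c "
from m import *
o=shot('i')
for n in o:
  im,d,P=o[n]
  for z0,z1 in((.11,.14),(.08,.11)):
    m=(d>0)&(np.hypot(P[...,0]-.608,P[...,1]-.305)<.025)&(P[...,2]>z0)&(P[...,2]<z1); print(n,m.sum(),np.median(P[m],0) if m.any() else '')
"
python3 -m handwheel '[-0.0845,-0.227,0,0,0,0.002, -0.0845,-0.227,0,0,0,0.002, -0.0845,-0.227,0,0,0,0.002, -0.0845,-0.227,0,0,0,0.002, -0.0845,-0.227,0,0,0,0.002]'
python3 -m handwheel '[-0.0845,-0.227,0,0,0,0.002, -0.0845,-0.227,0,0,0,0.002, -0.0845,-0.227,0,0,0,0.002, -0.0845,-0.227,0,0,0,0.002, -0.0845,-0.227,0,0,0,0.002]' 0.7
python3 -m handwheel '[0,0,0,0,0,0, 0,0,0,0,0,0, 0,0,0,0,0,0]'
```

```text
time: 28.97
eef_pos: [0.6086, 0.305, 0.2646]
tcp_rot: [-0.001, 1.0, 0.001, 0.002]
contact_force: [-0.1, -0.4, 1.3]
opening: 0.002
finger_force: 0.0
time: 29.38
eef_pos: [0.5431, 0.1331, 0.2593]
tcp_rot: [-0.009, 1.0, -0.0, -0.0]
contact_force: [0.6, -0.7, 0.2]
opening: 0.004
finger_force: 0.0
top 0 
top 0 
side 282 [0.60927604 0.30758274 0.12475762]
side 83 [0.60778694 0.30936686 0.08418278]
time: 29.9
eef_pos: [0.4802, -0.0366, 0.2598]
tcp_rot: [-0.017, 1.0, 0.0, -0.0]
contact_force: [-0.4, 0.3, -0.8]
opening: -0.001
finger_force: 0.0
time: 30.32
eef_pos: [0.4169, -0.2072, 0.26]
tcp_rot: [-0.025, 1.0, 0.0, 0.0]
contact_force: [0.6, 0.9, -0.7]
opening: 0.693
finger_force: 0.0
time: 30.57
eef_pos: [0.4177, -0.2056, 0.2599]
tcp_rot: [-0.024, 1.0, 0.001, -0.0]
contact_force: [0.4, 0.0, 0.2]
opening: 0.704
finger_force: 0.0
```

The plunger is up, with its top at 0.125. Now I grip the hanger.

```bash

python3 -m handwheel '[0.007,0,-0.15,0,0,0, 0,0,-0.2,0,0,0, 0,0,-0.15,0,0,0, 0,0,-0.1,0,0,0, 0,0,0,0,0,0]'
python3 -m handwheel '[0,0,-0.06,0,0,0, 0,0,-0.06,0,0,0, 0,0,-0.05,0,0,0, 0,0,0,0,0,0, 0,0,0,0,0,0]'
python3 -m handwheel '[0,0,0,0,0,0, 0,0,0,0,0,0, 0,0,0,0,0,0, 0,0,0,0,0,0, 0,0,0,0,0,0]' 0.1 40
python3 -m handwheel '[0,0,0,0,0,0, 0,0,0,0,0,0]'
```

```text
time: 30.98
eef_pos: [0.4171, -0.2027, 0.1662]
tcp_rot: [-0.026, 1.0, 0.003, -0.003]
contact_force: [-0.3, 0.3, 0.0]
opening: 0.699
finger_force: 0.0
time: 31.4
eef_pos: [0.4185, -0.206, 0.1448]
tcp_rot: [-0.024, 1.0, 0.0, -0.0]
contact_force: [0.1, -0.5, 0.6]
opening: 0.701
finger_force: 0.0
time: 31.82
eef_pos: [0.4188, -0.2063, 0.1456]
tcp_rot: [-0.024, 1.0, -0.0, 0.001]
contact_force: [0.5, 1.0, 2.6]
opening: 0.279
finger_force: 39.7
time: 31.98
eef_pos: [0.4188, -0.2064, 0.1456]
tcp_rot: [-0.024, 1.0, -0.0, 0.0]
contact_force: [-0.8, 1.4, 3.6]
opening: 0.275
finger_force: 39.9
```

```bash

python3 -m handwheel '[0,0,0.1,0,0,0, 0,0,0.2,0,0,0, 0,0,0.2,0,0,0, 0,0,0.2,0,0,0, 0,0,0,0,0,0]'
python3 -m handwheel '[0.067,-0.184,0,0,0,-0.0107, 0.067,-0.184,0,0,0,-0.0107, 0.067,-0.184,0,0,0,-0.0107, 0.067,-0.184,0,0,0,-0.0107, 0.067,-0.184,0,0,0,-0.0107]'
python3 -m handwheel '[0,0,0,0,0,0, 0,0,0,0,0,0, 0,0,0,0,0,0, 0,0,0,0,0,0, 0,0,0,0,0,0]'
python3 -c "
from m import *
o=shot('j'); t=o['side'][0]; cv2.imwrite('pics/j_c.png',cv2.resize(t[40:240,180:330],None,fx=3.5,fy=3))
for n in o:
  im,d,P=o[n]
  for nm,z0,z1 in(('foot',.095,.125),('arm',.2,.224)):
    m=(d>0)&(np.abs(P[...,0]-.47)<.05)&(np.abs(P[...,1]+.344)<.05)&(P[...,2]>z0)&(P[...,2]<z1)
    for a,c,q in comps('j',n,m,30):
      r=cv2.minAreaRect(q[:,:2].astype(np.float32)*1000); print(n,nm,a,c,np.round(q.min(0),3),np.round(q.max(0),3),np.round(np.median(q,0),3),np.round(r[0]),np.round(r[1]),r[2])
"
```

```text
time: 32.4
eef_pos: [0.4208, -0.208, 0.2562]
tcp_rot: [-0.024, 1.0, -0.004, 0.004]
contact_force: [0.8, -0.1, -0.2]
opening: 0.274
finger_force: 39.6
time: 32.82
eef_pos: [0.4685, -0.345, 0.2479]
tcp_rot: [0.018, 1.0, 0.001, -0.001]
contact_force: [0.3, 0.6, -1.2]
opening: 0.274
finger_force: 39.8
time: 33.23
eef_pos: [0.4684, -0.343, 0.2496]
tcp_rot: [0.017, 1.0, 0.0, -0.0]
contact_force: [-0.4, 0.8, -1.5]
opening: 0.278
finger_force: 39.8
top foot 281 [374. 198.] [ 0.442 -0.367  0.106] [ 0.499 -0.317  0.124] [ 0.469 -0.332  0.114] [ 470. -342.] [49. 57.] 89.24333953857422
side foot 209 [266. 117.] [ 0.448 -0.368  0.104] [ 0.502 -0.313  0.124] [ 0.475 -0.335  0.114] [ 475. -340.] [54. 55.] 1.0215892791748047
side arm 85 [269.  88.] [ 0.451 -0.357  0.2  ] [ 0.489 -0.326  0.224] [ 0.469 -0.334  0.22 ] [ 470. -342.] [30. 38.] 88.63335418701172
```

View pics/j_c.png

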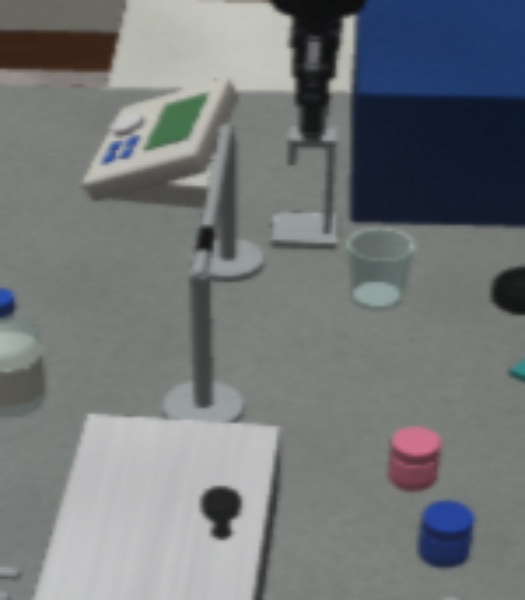

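The hanger hangs level in the grip, with arm at (312,135) and foot at (303,230) in the crop, the lip is toward the rail, and the lid is shut. I move it over the bar and lower it.

```bash

python3 -m handwheel '[0.1,0,0,0,0,0, 0.13,0,0,0,0,0, 0.13,0,0,0,0,0, 0.1,0,0,0,0,0, 0.06,0,0,0,0,0]'
python3 -m handwheel '[0,0,0,0,0,0, 0,0,0,0,0,0, 0,0,0,0,0,0, 0,0,-0.05,0,0,0, 0,0,-0.05,0,0,0]'
python3 -m handwheel '[0,0,-0.05,0,0,0, 0,0,-0.04,0,0,0, 0,0,0,0,0,0, 0,0,0,0,0,0]'
```

```text
time: 33.75
eef_pos: [0.548, -0.3435, 0.2501]
tcp_rot: [0.017, 1.0, -0.0, 0.0]
contact_force: [-0.3, 0.1, -2.0]
opening: 0.279
finger_force: 39.8
time: 34.17
eef_pos: [0.5463, -0.3444, 0.2351]
tcp_rot: [0.018, 1.0, -0.0, 0.0]
contact_force: [-0.3, 0.3, -1.9]
opening: 0.271
finger_force: 39.8
time: 34.5
eef_pos: [0.5463, -0.3439, 0.2202]
tcp_rot: [0.018, 1.0, 0.001, -0.001]
contact_force: [1.2, -0.9, -0.4]
opening: 0.272
finger_force: 39.7
```

```bash

python3 -m handwheel '[0,0,-0.025,0,0,0, 0,0,0,0,0,0, 0,0,0,0,0,0]'
python3 -m handwheel '[0,0,-0.015,0,0,0, 0,0,0,0,0,0, 0,0,0,0,0,0]'
python3 -m handwheel '[0,0,-0.012,0,0,0, 0,0,0,0,0,0, 0,0,0,0,0,0]'
python3 -m handwheel '[0,0,-0.01,0,0,0, 0,0,0,0,0,0, 0,0,0,0,0,0]'
```

```text
time: 34.75
eef_pos: [0.5468, -0.3442, 0.2177]
tcp_rot: [0.018, 1.0, -0.0, 0.0]
contact_force: [0.2, -0.0, -1.4]
opening: 0.276
finger_force: 39.8
time: 35.0
eef_pos: [0.5467, -0.3441, 0.2153]
tcp_rot: [0.018, 1.0, 0.0, -0.0]
contact_force: [0.4, 0.1, -1.1]
opening: 0.275
finger_force: 39.8
time: 35.25
eef_pos: [0.5466, -0.344, 0.2134]
tcp_rot: [0.018, 1.0, 0.0, -0.0]
contact_force: [-0.1, -0.7, -1.3]
opening: 0.275
finger_force: 39.8
time: 35.5
eef_pos: [0.5466, -0.3441, 0.2119]
tcp_rot: [0.018, 1.0, 0.0, -0.0]
contact_force: [0.5, 0.2, -1.7]
opening: 0.278
finger_force: 39.8
```

```bash

python3 -m handwheel '[0,0,-0.008,0,0,0, 0,0,0,0,0,0, 0,0,0,0,0,0]'
python3 -m handwheel '[0.002,0.05,0,0,0,0, 0.002,0.05,0,0,0,0, 0.002,0.05,0,0,0,0, 0.002,0.05,0,0,0,0, 0.002,0.05,0,0,0,0]'
python3 -m handwheel '[0.002,0.05,0,0,0,0, 0.002,0.05,0,0,0,0, 0.002,0.05,0,0,0,0, 0.002,0.05,0,0,0,0, 0.002,0.05,0,0,0,0]'
python3 -m handwheel '[0.002,0.05,0,0,0,0, 0.002,0.05,0,0,0,0, 0.001,0.05,0,0,0,0, 0.001,0.05,0,0,0,0, 0,0.033,0,0,0,0]'
python3 -m handwheel '[0,0,0,0,0,0, 0,0,0,0,0,0, 0,0,0,0,0,0]'
python3 -c "
from m import *
o=shot('k'); t=o['side'][0]; cv2.imwrite('pics/k_c.png',cv2.resize(t[40:240,180:330],None,fx=3.5,fy=3))"
```

```text
time: 35.75
eef_pos: [0.5469, -0.3442, 0.2116]
tcp_rot: [0.018, 1.0, -0.0, 0.0]
contact_force: [-1.5, 0.8, 0.5]
opening: 0.272
finger_force: 40.1
time: 36.17
eef_pos: [0.5485, -0.306, 0.2115]
tcp_rot: [0.017, 1.0, -0.001, 0.001]
contact_force: [0.5, -2.4, 2.1]
opening: 0.275
finger_force: 40.2
time: 36.58
eef_pos: [0.55, -0.2687, 0.2115]
tcp_rot: [0.018, 1.0, -0.001, 0.0]
contact_force: [-0.1, -2.9, 4.8]
opening: 0.276
finger_force: 40.5
time: 37.0
eef_pos: [0.5509, -0.2336, 0.2115]
tcp_rot: [0.017, 1.0, -0.0, 0.0]
contact_force: [0.4, -3.1, 4.7]
opening: 0.277
finger_force: 40.7
time: 37.25
eef_pos: [0.5509, -0.2327, 0.2115]
tcp_rot: [0.018, 1.0, 0.001, 0.0]
contact_force: [-0.2, 0.7, 6.4]
opening: 0.273
finger_force: 40.8
```

View pics/k_c.png

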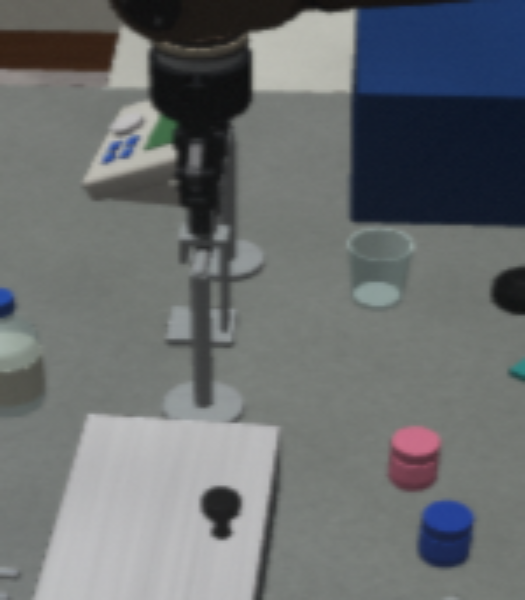

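The hanger is hooked on the bar at the band, with the lip and stem either side of it near (203,240). I release it and back off straight up.

```bash

python3 -m handwheel '[0,0,0.008,0,0,0, 0,0,0,0,0,0]'
python3 -m handwheel '[0,0,0,0,0,0, 0,0,0,0,0,0, 0,0,0,0,0,0, 0,0,0,0,0,0]' 0.6
python3 -m handwheel '[0,0,0.05,0,0,0, 0,0,0.1,0,0,0, 0,0,0.15,0,0,0, 0,0,0.2,0,0,0, 0,0,0.2,0,0,0]'
python3 -m handwheel '[-0.2,0.1,0.1,0,0,0, -0.2,0.1,0.1,0,0,0, -0.2,0.1,0,0,0,0, -0.2,0.1,0,0,0,0, -0.1,0,0,0,0,0]'
python3 -m handwheel '[0,0,0,0,0,0, 0,0,0,0,0,0, 0,0,0,0,0,0, 0,0,0,0,0,0, 0,0,0,0,0,0]'
python3 -c "
from m import *
o=shot('l'); a=cv2.resize(o['side'][0][40:240,170:330],(400,500)); b=cv2.resize(o['top'][0][120:270,180:420],(400,250)); cv2.imwrite('pics/l_c.png',np.hstack([a,np.vstack([b,0*b])]))
for n in o:
  im,d,P=o[n]
  for nm,y0,y1,x0,x1,z0,z1 in(('grip',-.3,-.17,.5,.6,.188,.235),('foot',-.3,-.17,.48,.62,.058,.09),('plunger',.285,.325,.59,.63,.1,.14),('lid',-.06,.0,.5,.62,.06,.12)):
    m=(d>0)&(P[...,1]>y0)&(P[...,1]<y1)&(P[...,0]>x0)&(P[...,0]<x1)&(P[...,2]>z0)&(P[...,2]<z1); q=P[m]
    if len(q): print(n,nm,len(q),np.round(q.min(0),3),np.round(q.max(0),3),np.round(np.median(q,0),3))
"
```

```text
time: 37.52
eef_pos: [0.5505, -0.2326, 0.2115]
tcp_rot: [0.018, 1.0, 0.002, -0.0]
contact_force: [0.4, 0.7, 3.2]
opening: 0.275
finger_force: 40.4
time: 37.85
eef_pos: [0.5501, -0.2338, 0.2111]
tcp_rot: [0.018, 1.0, 0.001, -0.001]
contact_force: [0.5, 0.2, 0.6]
opening: 0.605
finger_force: 0.0
time: 38.27
eef_pos: [0.5501, -0.2339, 0.3178]
tcp_rot: [0.018, 1.0, 0.001, -0.001]
contact_force: [0.5, 0.1, -0.6]
opening: 0.598
finger_force: 0.0
time: 38.68
eef_pos: [0.4134, -0.1721, 0.3481]
tcp_rot: [0.017, 1.0, 0.0, 0.0]
contact_force: [1.3, -0.5, -0.2]
opening: 0.599
finger_force: 0.0
time: 39.1
eef_pos: [0.4163, -0.1745, 0.3468]
tcp_rot: [0.018, 1.0, 0.0, -0.0]
contact_force: [0.6, 0.2, -0.8]
opening: 0.604
finger_force: 0.0
top grip 107 [ 0.54  -0.243  0.188] [ 0.557 -0.22   0.23 ] [ 0.547 -0.229  0.225]
top foot 189 [ 0.523 -0.257  0.062] [ 0.579 -0.182  0.089] [ 0.544 -0.221  0.076]
top plunger 160 [0.591 0.285 0.117] [0.624 0.323 0.129] [0.607 0.303 0.125]
top lid 916 [ 0.5   -0.06   0.079] [ 0.62 -0.    0.09] [ 0.559 -0.03   0.084]
side grip 98 [ 0.545 -0.244  0.189] [ 0.559 -0.217  0.228] [ 0.553 -0.223  0.215]
side foot 209 [ 0.527 -0.264  0.061] [ 0.583 -0.179  0.089] [ 0.55  -0.218  0.076]
side plunger 280 [0.591 0.285 0.113] [0.629 0.324 0.13 ] [0.61  0.308 0.125]
side lid 726 [ 0.5   -0.06   0.078] [ 0.62 -0.    0.09] [ 0.561 -0.029  0.084]
```

View pics/l_c.png

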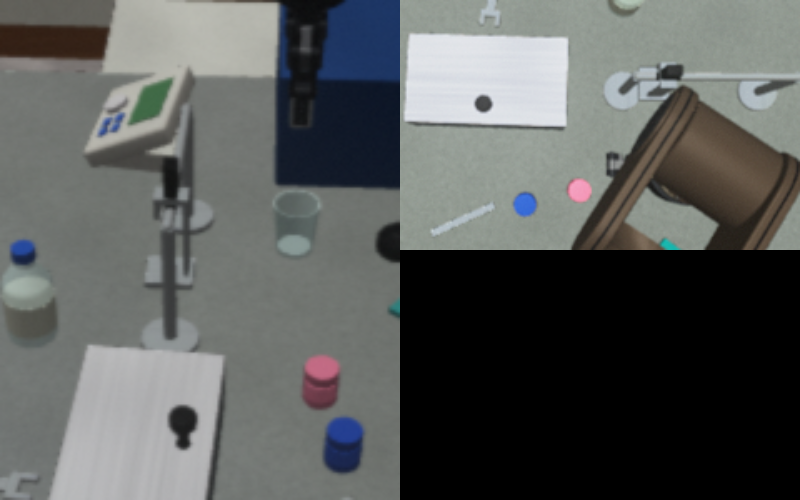

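The hanger hangs upright on the band (grip at (170,180)) within a few mm of its centre. The lid is shut, the plunger is up, and the robot is clear of everything.

```bash
python3 -c "
from plant import ctrl
print(ctrl.sign_off())"
```

```text
the job is handed in; nothing more can be done
None
```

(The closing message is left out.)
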